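# Lay the rule against two sighting pins

### The arm

A 6-joint arm with a two-finger parallel gripper is mounted at the origin on the work surface. World frame = base frame: x ahead of the robot, y to its left, z up, the work surface at z = 0. Lengths are in m, angles in rad, forces in N, time in s.
With the tool pointing down it reaches from about 0.375 to 0.975 m from the base axis. Payload 3.8 kg.
Tool frame: the origin (TCP) lies at the very end of the fingers, on their centre line; the grasp point (between the pads) lies 19 mm behind it; z points along the fingers, y is the direction in which the jaws open and shut (so a half turn about z gives the same grasp; the last joint's range is limited). The gripper opens to 85 mm and grips with 20 to 120 N. Pads are 22 mm wide; open, the fingers measure 114 mm over their backs; the gripper's body (76 mm by 85 mm) begins 54 mm behind the grasp point. The pads swing forward as they close: fully open they stand 13 mm farther back than shut.
Start: joints at [-1.319, 0.264, 1.604, -0, 1.274, -0.037], TCP at [0.192, -0.647, 0.231] pointing down, gripper open.
Joint ranges: [-2.63, 2.63], [-0.94, 2.18], [0.31, 2.57], [-1.31, 4.45], [0, 2.66], [-2.55, 2.55]. Speed limits (rad/s): [2.57, 2.57, 3.14, 3.14, 3.14, 3.14].

### API

Orientations are given as a rotation vector (axis times angle).
In Python, from workcell import bot, viewer, finish_job gives the robot as it stands.
- The arm moves only by the tool servo_tool, never from a script. Its argument "plan" is a list that holds one entry, the list of rows, each a list of 6 numbers: the shift along the tool's x, y, z in cm, then the turn, a rotation vector about the tool's x, y, z in degrees. A call has 1 to 20 rows; each row is the pose to reach, as a shift and turn from the pose measured when the call began, along the tool's axes at that moment; what a row does not reach only later rows make up. A row lasts 1/12 s, in which the tool goes at most 41.7 mm and 7.16 degrees, less where a joint would pass 70% of its speed; a pose out of reach is approached as far as the arm can. A call with a gripper value outside its range is refused whole. "claw" is the finger opening in cm, from 0 to 8.54, set as the call begins (left out, the last holds). The fingers move at their own pace and stop on an object; "grip_force" is the grip in N (left out, the last holds). Time passes only in rows, so rows that repeat a pose let the fingers close. It gives the time, the measured TCP pose, the force and the opening at its end, in the units of the state.
- bot.read_state(): the state, without advancing time (a new reading comes with each control period).
- viewer.read_camera(name): name is "scene" or "top" or "wrist"; returns a dict with "color" (384x512x3 uint8, red, green, blue), "fx", "fy", "cx", "cy" (pixels), "eye" and "rotation" of the camera in the world; the wrist camera has in their place "T_tool_cam" (4x4, takes a point from camera to tool coordinates, whose origin is the TCP and whose axes are the flange's). Camera axes: x right, y down, z forward; pixel columns grow to the right and rows downward; lengths in m; the calibration is good to about 2 mm. The wrist camera is an equidistant fisheye: a pixel r from the principal point sees the ray r / f radians off the axis. A picture is of the moment at which its call begins: read the wrist's pose just before it. There is no depth.
- finish_job(): hands the job in, once; it reports no verdict.
The state is a dict: "time": time; "q": joint angles; "joint_vel": joint speeds; "joint_torque": joint torques, N m; "tool_pos": TCP position; "tcp_rot": TCP orientation; "wrist_force": force on the tool from outside, world axes, zero at the start; "torque": the same for the moment, N m; "width": opening from 0.0 (shut) to 1.0 (fully open).
Only numpy, scipy, OpenCV 4.12 (cv2) and the standard library are available. Lean on these libraries where they do the work, as an engineer would, in place of code of your own. Each camera call takes 0.05 s, during which the arm holds its last target.

### The job

The two ball-headed pins standing in the paper-covered board mark a light ray. Pick the aluminium rule up off the bench, lay it flat on the paper beside the pins, then gently slide it up until one long edge touches both pins at once, and leave it lying there, still touching both after you have let go, ready for the ray to be drawn. Do not push a pin over, and leave the glass block and the other things where they are.

Things in the scene. Friction and masses are not known exactly. Their poses are not given: they have to be found in the camera images.
- rule_rib (a point): Grasp point of the aluminium safety rule: centre of its upright black plastic finger rib, half-way up, 16 mm above the rule's underside. The rib runs along the middle of the rule (x axis), 150 mm long, 10 mm thick (y) and 22 mm high above the 5 mm blade; it is held from above. The rule starts flat on the bench to the left or right of the board, lengthwise roughly away from the robot.
- pin_a: Pin farther to the right (-y): steel shaft 3 mm thick with a black ball head 10 mm in diameter; origin at the ball's centre, 38 mm above the paper. Pushed in by hand, it leans some unknown way: at the paper its shaft stands 5 mm aside from below the ball. Pushed near its foot it gives springily, about 1 mm per 7 N; over 6 N pushes it over. The body's turn means nothing.
- pin_b: The second pin, just like pin_a (leaning its own unknown way), standing 70 to 130 mm to its left (+y). The line through the two runs across the board, within 45 degrees of the y axis.
- board: Softboard fixed on the bench, 300 mm (its x) by 400 mm (its y) and 15 mm thick, covered with a sheet of white paper; origin at the centre of its underside, so the paper is 15 mm above the bench.
- rule: The same rule; origin at the centre of its underside. 200 mm long (x axis), 48 mm wide (y axis), 0.14 to 0.24 kg, blade 5 mm thick. Both long edges, 24 mm either side of the centre line, are straight and alike; either may be used. It takes 1 to 3 N to slide it on the paper; pushed hard and high on its rib when stopped by the pins, it tips.
- glass_block: Bystander: rectangular block of glass, 115 by 65 by 19 mm, on the left part of the paper; origin at the centre of its underside. Leave it alone.
- eraser: Bystander: white eraser, 30 by 55 by 13 mm, on the far part of the paper; origin under its centre.
- pencil: Bystander: pencil, 195 mm long, 9 mm thick, on the far part of the paper; origin under its middle.
- pin_tin: Bystander: open steel tin with a few spare pins lying in it, 85 by 60 by 22 mm, on the bench on the other side of the board from the rule; origin under its centre.
Things that resemble listed ones, but are neither listed nor needed, are in the scene too. What is shaped like the rule but green, orange or pink is not meant.

How it is judged:
By the outcome, as a careful person would: the job done as asked, in the order asked, and still so for the second after the job is handed in, with the robot touching nothing.
It also fails if it takes over 72 s, if anything falls off the work surface, if the arm or the gripper's body presses on something with over 40 N, if the wrist force passes 120 N, or if a joint passes its speed limit or range.

## Working session

There is one attempt and no reset: what is moved stays moved. The work goes in short steps, Python scripts to look and compute and a tool call to move; the robot and the scene stay as the last step left them, time stands still between calls to the robot, and variables do not carry over. Pictures are saved under pics/ and viewed, and the job is handed in when it is done.

Besides the shell and the picture viewer there is one more tool, called by a JSON object that holds its "name" and its "arguments", one argument or row to a line. servo_tool: Moves the arm, as the interface text tells. Its arguments: {"type":"object","properties":{"plan":{"type":"array"},"claw":{"type":"number"},"grip_force":{"type":"number"}},"required":["plan"]}

```bash
mkdir -p pics; ls; cat > h.py <<'E'
import numpy as np,cv2
from scipy.spatial.transform import Rotation as R
from workcell import bot,viewer,finish_job
def ray(c,u,v):
    d=np.array([(u-c['cx'])/c['fx'],(v-c['cy'])/c['fy'],1.0]); d=np.array(c['rotation'])@d
    return np.array(c['eye']),d
def onplane(c,u,v,z):
    e,d=ray(c,u,v); return e+d*(z-e[2])/d[2]
def proj(c,p):
    q=np.array(c['rotation']).T@(np.array(p)-np.array(c['eye'])); return np.array([c['fx']*q[0]/q[2]+c['cx'],c['fy']*q[1]/q[2]+c['cy']])
def save(n,im): cv2.imwrite('pics/'+n+'.png',im[:,:,::-1])
E
python3 - <<'E'
from h import *
s=bot.read_state(); print(s)
for n in('scene','top','wrist'):
    c=viewer.read_camera(n); save(n+'0',c['color']); np.save(n+'0.npy',c,allow_pickle=True)
    print(n,{k:np.round(v,4).tolist() for k,v in c.items() if k!='color'})
E
```

```text
pics
{'time': 0.0, 'q': array([-1.31890046e+00,  2.64765374e-01,  1.60534385e+00,  1.54414979e-05,
        1.27366148e+00, -3.68871821e-02]), 'joint_vel': array([ 3.17631611e-05, -3.72311564e-04,  1.05279351e-05,  1.09277196e-03,
       -3.69203077e-04,  6.40718864e-04]), 'joint_torque': array([ 2.11551334e-03, -5.15107942e+01, -3.67308319e+01,  3.65666392e-05,
        1.28682304e-02, -9.57285323e-06]), 'tool_pos': array([ 0.19206681, -0.64636526,  0.22997004]), 'tcp_rot': array([-3.10675662e+00, -4.51725875e-01,  3.43805414e-04]), 'wrist_force': array([-0.09464342,  0.00396369,  0.00924921]), 'torque': array([-0.02279861, -0.0041358 ,  0.04557889]), 'width': 1.0030287058130043}
scene {'fx': 374.05, 'fy': 374.05, 'cx': 247.7459, 'cy': 191.4754, 'eye': [1.0443, -0.1802, 0.7994], 'rotation': [-1.9693, -1.672, 0.5773]}
top {'fx': 359.6845, 'fy': 359.6845, 'cx': 253.9794, 'cy': 190.3612, 'eye': [0.3165, -0.0762, 1.1433], 'rotation': [-2.156, 2.1306, -0.2128]}
wrist {'fx': 297.3186, 'fy': 297.3186, 'cx': 259.3575, 'cy': 191.1399, 'T_tool_cam': [[-0.0007, -0.9606, -0.278, 0.0693], [1.0, -0.0005, -0.0008, 0.0002], [0.0006, -0.278, 0.9606, -0.1432], [0.0, 0.0, 0.0, 1.0]]}
```

```bash
sed -i "s/np.array(c\['rotation'\])/R.from_rotvec(c['rotation']).as_matrix()/g" h.py; sed -n 4,12p h.py
```

```text
def ray(c,u,v):
    d=np.array([(u-c['cx'])/c['fx'],(v-c['cy'])/c['fy'],1.0]); d=R.from_rotvec(c['rotation']).as_matrix()@d
    return np.array(c['eye']),d
def onplane(c,u,v,z):
    e,d=ray(c,u,v); return e+d*(z-e[2])/d[2]
def proj(c,p):
    q=R.from_rotvec(c['rotation']).as_matrix().T@(np.array(p)-np.array(c['eye'])); return np.array([c['fx']*q[0]/q[2]+c['cx'],c['fy']*q[1]/q[2]+c['cy']])
def save(n,im): cv2.imwrite('pics/'+n+'.png',im[:,:,::-1])
```

View pics/top0.png

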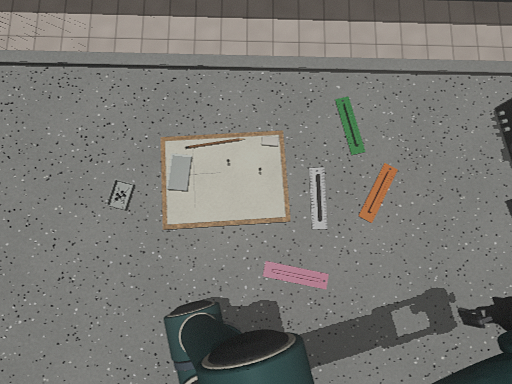

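View pics/scene0.png

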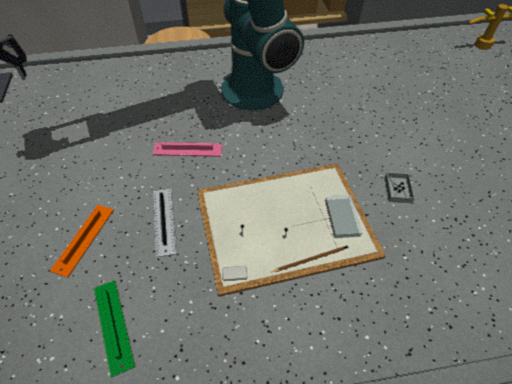

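View pics/wrist0.png

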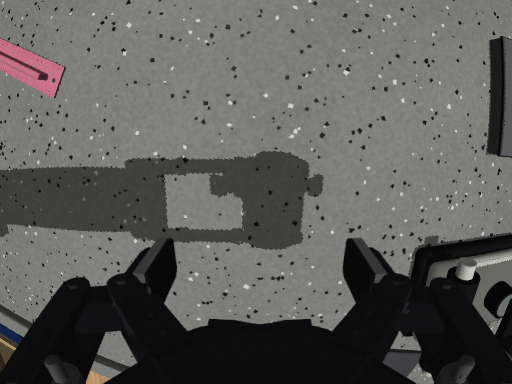

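The top view shows four rule shapes: silver with a black rib at (318,198), green at (350,125), orange at (378,192) and pink at (296,275). Only the silver one is aluminium, and it lies beside the board. The pins are at about (228,162) and (260,171).

```bash
python3 - <<'E'
from h import *
t=np.load('top0.npy',allow_pickle=True).item(); s=np.load('scene0.npy',allow_pickle=True).item()
a=t['color'][120:240,150:340]; a=cv2.resize(a,None,fx=4,fy=4,interpolation=cv2.INTER_NEAREST); save('topcrop',a)
b=s['color'][160:300,130:390]; b=cv2.resize(b,None,fx=3,fy=3,interpolation=cv2.INTER_NEAREST); save('scenecrop',b)
for c,n,p in((t,'t',[(162,138),(285,132),(289,221),(165,229)]),):
    for u,v in p: print(n,(u,v),onplane(c,u,v,.015).round(4))
# dark blobs
for n,c in(('top',t),('scene',s)):
    g=c['color'].max(axis=2); m=(g<60).astype(np.uint8)
    k,l,st,ce=cv2.connectedComponentsWithStats(m)
    for i in range(1,k):
        if 6<st[i,4]<400 and (ce[i][0]>160): 
            if (n=='top' and 120<ce[i][1]<240 and ce[i][0]<335) or (n=='scene' and 160<ce[i][1]<300 and ce[i][0]<400): print(n,ce[i].round(1),st[i], onplane(c,*ce[i],.053).round(4), onplane(c,*ce[i],.027).round(4))
E
```

```text
t (162, 138) [0.6808 0.1953 0.015 ]
t (285, 132) [ 0.7087 -0.2049  0.015 ]
t (289, 221) [ 0.4164 -0.216   0.015 ]
t (165, 229) [0.387  0.1704 0.015 ]
top [318.1 196.1] [316 174   5  47  92] [ 0.4911 -0.3019  0.053 ] [ 0.4953 -0.3073  0.027 ]
scene [387.5 188.6] [385 176   7  25  54] [0.5224 0.2592 0.053 ] [0.5042 0.2745 0.027 ]
scene [395.  188.3] [394 187   3   3   7] [0.5247 0.2782 0.053 ] [0.5066 0.2942 0.027 ]
scene [162.6 218.7] [160 193   6  52 166] [ 0.5212 -0.3054  0.053 ] [ 0.503  -0.3098  0.027 ]
```

View pics/topcrop.png

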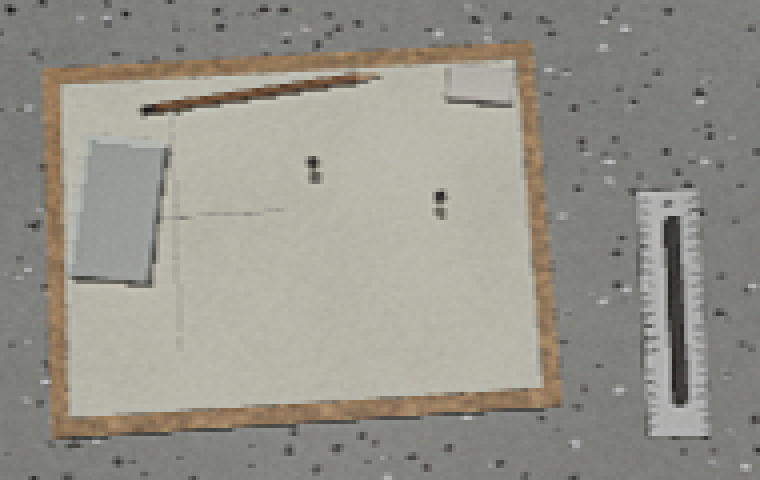

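View pics/scenecrop.png

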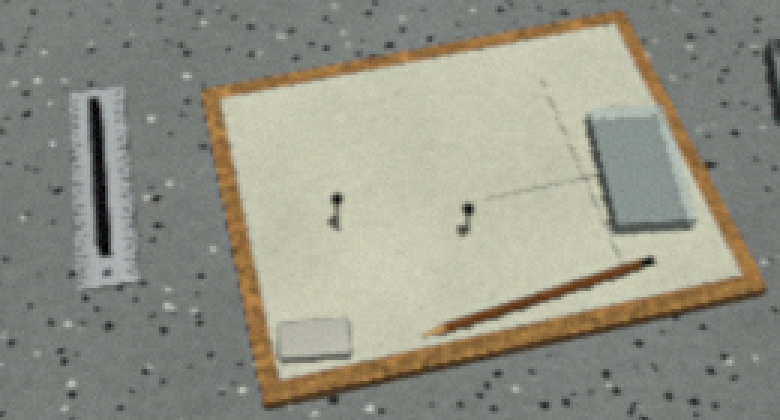

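The crops confirm the silver rule at top crop (675,310), with its rib from (672,217) to (681,405). The balls are at crop (313,162) and (440,197), with a shadow blob below each. Next I'll compute the poses and the hover move.

```bash
cat >> h.py <<'E'
def Ryaw(p):
    c,s=np.cos(p),np.sin(p); return np.array([[c,s,0],[s,-c,0],[0,0,-1.]])
def rel(pos,yaw):
    s=bot.read_state(); A=R.from_rotvec(s['tcp_rot']).as_matrix()
    d=A.T@(np.array(pos)-s['tool_pos']); w=R.from_matrix(A.T@Ryaw(yaw)).as_rotvec(degrees=True)
    print('shift cm',(d*100).round(3),'turn deg',w.round(2),'rows',np.ceil(max(np.linalg.norm(d)/.0417,np.linalg.norm(w)/7.16)))
def st():
    s=bot.read_state(); A=R.from_rotvec(s['tcp_rot']).as_matrix()
    print('t',round(s['time'],2),'pos',s['tool_pos'].round(4),'yaw',np.degrees(np.arctan2(A[1,0],A[0,0])).round(2),'z',A[:,2].round(4),'F',s['wrist_force'].round(2),'T',s['torque'].round(3),'w',round(s['width'],3)); return s
def shot(n):
    s=st(); c=viewer.read_camera('wrist'); A=R.from_rotvec(s['tcp_rot']).as_matrix()
    T=np.eye(4);T[:3,:3]=A;T[:3,3]=s['tool_pos']; c['T']=T@np.array(c['T_tool_cam']); save(n,c['color']); np.save(n+'.npy',c,allow_pickle=True); return c
def wray(c,u,v):
    x,y=u-c['cx'],v-c['cy']; r=np.hypot(x,y); th=r/c['fx']
    k=np.sin(th)/r if r>0 else 0
    return c['T'][:3,3],c['T'][:3,:3]@np.array([x*k,y*k,np.cos(th)])
def won(c,u,v,z):
    e,d=wray(c,u,v); return e+d*(z-e[2])/d[2]
def wproj(c,p):
    q=c['T'][:3,:3].T@(np.array(p)-c['T'][:3,3]); th=np.arctan2(np.hypot(q[0],q[1]),q[2]); a=np.arctan2(q[1],q[0]); r=th*c['fx']
    return np.array([c['cx']+r*np.cos(a),c['cy']+r*np.sin(a)])
def tri(rs):
    M=np.zeros((3,3));b=np.zeros(3)
    for e,d in rs:
        d=d/np.linalg.norm(d);P=np.eye(3)-np.outer(d,d);M+=P;b+=P@e
    p=np.linalg.solve(M,b); return p,[np.linalg.norm((np.eye(3)-np.outer(d,d)/(d@d))@(e-p)) for e,d in rs]
E
python3 - <<'E'
from h import *
t=np.load('top0.npy',allow_pickle=True).item(); s=np.load('scene0.npy',allow_pickle=True).item()
T=lambda x,y:(150+x/4-.4,120+y/4-.4); S=lambda x,y:(130+x/3-.33,160+y/3-.33)
for n,a,b in(('A',(440,197),(336,199)),('B',(313,162),(468,210))):
    print(n,tri([ray(t,*T(*a)),ray(s,*S(*b))]))
print('Afoot',onplane(s,*S(338,228),.015),'Bfoot',onplane(s,*S(470,234),.015))
a=onplane(t,*T(672,217),.027);b=onplane(t,*T(681,405),.027);print(a,b,np.linalg.norm(a-b))
yaw=np.arctan2(*(a-b)[1::-1]);m=(a+b)/2;print(m,np.degrees(yaw)); st()
rel([m[0]-.02,m[1]+.03,.25],0.0)
E
```

```text
A (array([ 0.5737663 , -0.12139521,  0.05469195]), [np.float64(0.0007647401214234355), np.float64(0.0007647401214234856)])
B (array([ 0.60024379, -0.02194741,  0.05427875]), [np.float64(0.000407530539991474), np.float64(0.000407530539991433)])
Afoot [ 0.57624868 -0.12163683  0.015     ] Bfoot [ 0.59920075 -0.01747092  0.015     ]
[ 0.56699589 -0.30714419  0.027     ] [ 0.41697453 -0.31107261  0.027     ] 0.15007277995805987
[ 0.49198521 -0.3091084   0.027     ] 1.4999910540146548
t 0.15 pos [ 0.1921 -0.6465  0.2302] yaw 16.54 z [-5.0e-04  1.7e-03 -1.0e+00] F [0.05 0.03 0.4 ] T [ 0.004  0.04  -0.016] w 1.0
shift cm [ 37.293 -27.25   -1.927] turn deg [-1.000e-01  1.000e-02  1.654e+01] rows 12.0
```

{"name": "servo_tool", "arguments": {
  "plan": [
    [[37.3,-27.2,-2,0,0,15],[37.3,-27.2,-2,0,0,15],[37.3,-27.2,-2,0,0,15],[37.3,-27.2,-2,0,0,15],[37.3,-27.2,-2,0,0,15],[37.3,-27.2,-2,0,0,15],[37.3,-27.2,-2,0,0,15],[37.3,-27.2,-2,0,0,15],[37.3,-27.2,-2,0,0,15],[37.3,-27.2,-2,0,0,15],[37.3,-27.2,-2,0,0,15],[37.3,-27.2,-2,0,0,15],[37.3,-27.2,-2,0,0,15],[37.3,-27.2,-2,0,0,15],[37.3,-27.2,-2,0,0,15],[37.3,-27.2,-2,0,0,15]]
  ],
  "claw": 3.0
}}

```text
time: 1.48
tool_pos: [0.4712, -0.2808, 0.2505]
tcp_rot: [-3.14, -0.039, 0.002]
wrist_force: [0.5, -0.8, 1.0]
width: 0.349
```

```bash
python3 - <<'E'
from h import *
c=shot('w1')
E
```

```text
t 1.48 pos [ 0.4712 -0.2808  0.2505] yaw 1.43 z [-0.0011  0.0017 -1.    ] F [ 0.51 -0.8   1.01] T [0.033 0.041 0.009] w 0.349
```

View pics/w1.png

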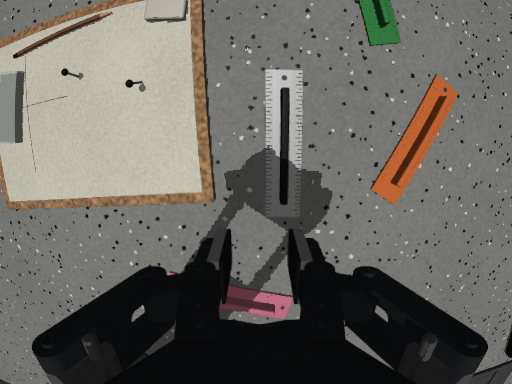

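The wrist view shows the silver rule's rib from (285,88) to (284,204), and the pins on the paper at (65,72) and (129,83). Next I'll measure the rib.

```bash
python3 - <<'E'
from h import *
c=np.load('w1.npy',allow_pickle=True).item()
im=c['color'][40:240,230:340]; save('w1rule',cv2.resize(im,None,fx=3,fy=3,interpolation=cv2.INTER_NEAREST))
im=c['color'][50:110,40:160]; save('w1pins',cv2.resize(im,None,fx=6,fy=6,interpolation=cv2.INTER_NEAREST))
a=won(c,285,88,.027);b=won(c,284,204,.027);print(a,b,np.linalg.norm(a-b),(a+b)/2,np.degrees(np.arctan2(*(a-b)[1::-1])))
for v in(100,120,180):
    l,r=(won(c,x,v,.005) for x in(265.5,302)); print(l,r,(l+r)/2)
print([wproj(c,p) for p in([.5738,-.1214,.053],[.6002,-.0219,.053])])
E
```

```text
[ 0.56528972 -0.30957322  0.027     ] [ 0.41753994 -0.31418377  0.027     ] 0.14782170083190632 [ 0.49141483 -0.3118785   0.027     ] 1.7873398485161505
[ 0.55013159 -0.28667233  0.005     ] [ 0.55207156 -0.33396138  0.005     ] [ 0.55110157 -0.31031685  0.005     ]
[ 0.52398463 -0.28736269  0.005     ] [ 0.52577137 -0.33498015  0.005     ] [ 0.524878   -0.31117142  0.005     ]
[ 0.44363358 -0.28963289  0.005     ] [ 0.44497105 -0.33915843  0.005     ] [ 0.44430232 -0.31439566  0.005     ]
[array([128.69200687,  82.34402983]), array([64.37031053, 70.3961328 ])]
```

View pics/w1rule.png

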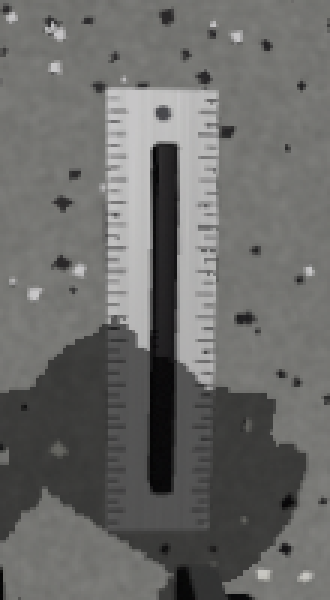

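View pics/w1pins.png

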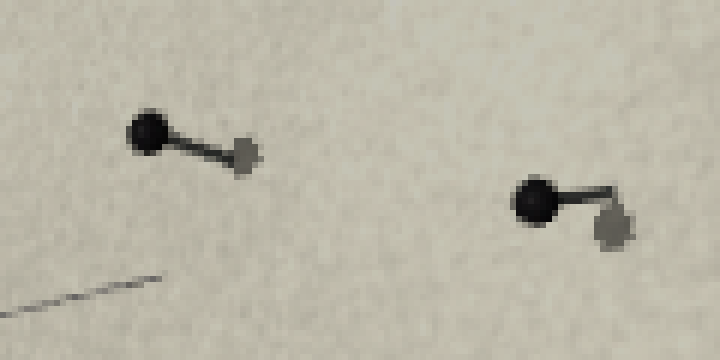

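```bash
python3 - <<'E'
from h import *
c=np.load('w1.npy',allow_pickle=True).item(); s=np.load('scene0.npy',allow_pickle=True).item()
S=lambda x,y:(130+x/3-.33,160+y/3-.33)
W=lambda x,y:(40+x/6-.4,50+y/6-.4)
for n,w,sc,wb in(('A',(612,190),(338,228),(535,201)),('B',(238,160),(470,234),(149,132))):
    print(n,'foot',won(c,*W(*w),.015),onplane(s,*S(*sc),.015),'ball',won(c,*W(*wb),.053))
rel([.4915,-.3115,.06],np.radians(1.8));rel([.4915,-.3115,.009],np.radians(1.8))
E
```

```text
A foot [ 0.57751548 -0.12295426  0.015     ] [ 0.57624868 -0.12163683  0.015     ] ball [ 0.57285953 -0.1215101   0.053     ]
B foot [ 0.59436849 -0.02155478  0.015     ] [ 0.59920075 -0.01747092  0.015     ] ball [ 0.59853984 -0.0220537   0.053     ]
shift cm [ 1.968  3.152 19.041] turn deg [-0.1   0.06 -0.38] rows 5.0
shift cm [ 1.973  3.161 24.141] turn deg [-0.1   0.06 -0.38] rows 6.0
```

{"name": "servo_tool", "arguments": {
  "plan": [
    [[2.0,3.15,6,0,0,-0.4],[2.0,3.15,12,0,0,-0.4],[2.0,3.15,19,0,0,-0.4],[2.0,3.15,19,0,0,-0.4],[2.0,3.15,19,0,0,-0.4],[2.0,3.15,19,0,0,-0.4],[2.0,3.15,19,0,0,-0.4],[2.0,3.15,19,0,0,-0.4],[2.0,3.15,19,0,0,-0.4]]
  ],
  "claw": 3.0
}}

```text
time: 2.28
tool_pos: [0.4938, -0.3134, 0.0637]
tcp_rot: [3.14, 0.049, 0.006]
wrist_force: [0.5, -0.2, 0.0]
width: 0.354
```

```bash
python3 - <<'E'
from h import *
c=shot('w2')
rel([.4915,-.3115,.008],np.radians(1.8))
E
```

```text
t 2.28 pos [ 0.4938 -0.3134  0.0637] yaw 1.78 z [ 0.0036 -0.0014 -1.    ] F [ 0.51 -0.21  0.04] T [-0.017  0.028  0.009] w 0.354
shift cm [-0.256 -0.19   5.585] turn deg [ 0.1  -0.22 -0.01] rows 2.0
```

View pics/w2.png

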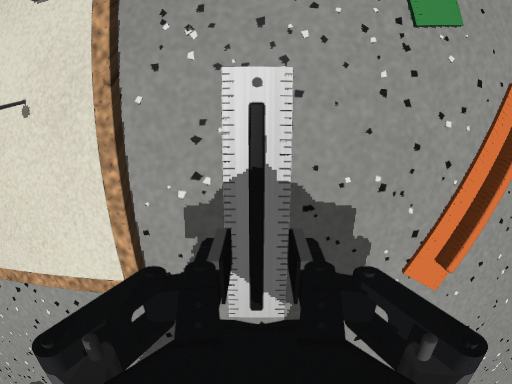

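The rib runs from (257,104) to (257,309) and is centred between the fingertips at columns 228 and 292.

```bash
python3 - <<'E'
from h import *
c=np.load('w2.npy',allow_pickle=True).item()
st()
a=won(c,257.5,103,.027);b=won(c,257,309,.027);print(a,b,np.linalg.norm(a-b),(a+b)/2,np.degrees(np.arctan2(*(a-b)[1::-1])))
m=(a+b)/2; rel([m[0],m[1],.008],np.arctan2(*(a-b)[1::-1]))
E
```

```text
t 2.33 pos [ 0.4939 -0.3132  0.0639] yaw 1.79 z [ 0.0039 -0.0016 -1.    ] F [ 0.23 -0.34  0.91] T [ 0.031  0.026 -0.026] w 0.352
[ 0.56590079 -0.31054312  0.027     ] [ 0.4185118  -0.31433774  0.027     ] 0.14743783133236246 [ 0.49220629 -0.31244043  0.027     ] 1.4747892285590611
shift cm [-0.189 -0.094  5.586] turn deg [ 0.1  -0.22  0.32] rows 2.0
```

{"name": "servo_tool", "arguments": {
  "plan": [
    [[-0.2,-0.1,2,0,0,0.3],[-0.2,-0.1,4,0,0,0.3],[-0.2,-0.1,5,0,0,0.3],[-0.2,-0.1,5.6,0,0,0.3],[-0.2,-0.1,5.6,0,0,0.3],[-0.2,-0.1,5.6,0,0,0.3],[-0.2,-0.1,5.6,0,0,0.3]]
  ],
  "claw": 3.0
}}

```text
time: 2.92
tool_pos: [0.493, -0.313, 0.0091]
tcp_rot: [3.138, 0.041, 0.009]
wrist_force: [-0.2, -1.1, 0.7]
width: 0.356
```

{"name": "servo_tool", "arguments": {
  "plan": [
    [[0,0,0,0,0,0],[0,0,0,0,0,0],[0,0,0,0,0,0],[0,0,0,0,0,0],[0,0,0,0,0,0],[0,0,0,0,0,0],[0,0,0,0,0,0],[0,0,0,0,0,0],[0,0,0,0,0,0],[0,0,0,0,0,0]]
  ],
  "claw": 0.6,
  "grip_force": 40
}}

```text
time: 3.75
tool_pos: [0.4941, -0.3137, 0.0105]
tcp_rot: [3.137, 0.041, 0.012]
wrist_force: [-0.6, 0.0, 5.1]
width: 0.105
```

```bash
python3 - <<'E'
from h import *
c=shot('w3')
E
```

```text
t 3.75 pos [ 0.4941 -0.3137  0.0105] yaw 1.49 z [ 0.0077 -0.0042 -1.    ] F [-0.57  0.04  5.09] T [0.124 0.023 0.028] w 0.105
```

View pics/w3.png

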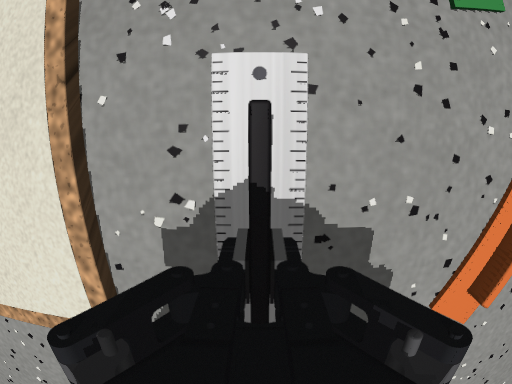

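{"name": "servo_tool", "arguments": {
  "plan": [
    [[0,0,-2,0,0,0],[0,0,-5,0,0.3,0],[0,0,-9,0,0.4,0],[0,0,-12,0,0.4,0],[0,0,-14,0,0.4,0],[0,0,-14,0,0.4,0],[0,0,-14,0,0.4,0],[0,0,-14,0,0.4,0]]
  ],
  "claw": 0.6
}}

```text
time: 4.47
tool_pos: [0.4918, -0.3122, 0.1484]
tcp_rot: [3.139, 0.041, 0.019]
wrist_force: [-0.4, 0.3, -2.6]
width: 0.108
```

```bash
python3 - <<'E'
from h import *
c=shot('w4')
E
```

```text
t 4.47 pos [ 0.4918 -0.3122  0.1484] yaw 1.5 z [ 0.0118 -0.0021 -0.9999] F [-0.39  0.26 -2.65] T [ 0.032  0.042 -0.006] w 0.108
```

View pics/w4.png

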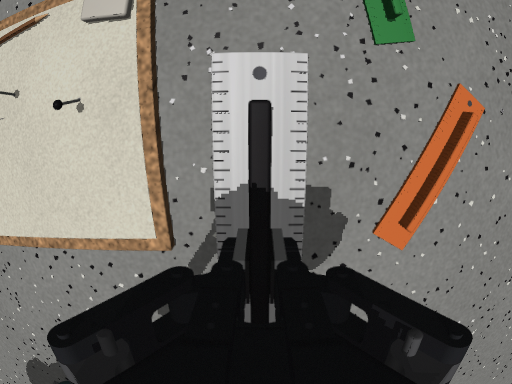

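```bash
python3 - <<'E'
from h import *
rel([.535,-.061,.14],np.radians(79))
E
```

```text
shift cm [  5.01  -24.972   0.775] turn deg [  0.48  -0.45 -77.5 ] rows 11.0
```

{"name": "servo_tool", "arguments": {
  "plan": [
    [[5,-25,0.8,0.5,-0.45,-77.5],[5,-25,0.8,0.5,-0.45,-77.5],[5,-25,0.8,0.5,-0.45,-77.5],[5,-25,0.8,0.5,-0.45,-77.5],[5,-25,0.8,0.5,-0.45,-77.5],[5,-25,0.8,0.5,-0.45,-77.5],[5,-25,0.8,0.5,-0.45,-77.5],[5,-25,0.8,0.5,-0.45,-77.5],[5,-25,0.8,0.5,-0.45,-77.5],[5,-25,0.8,0.5,-0.45,-77.5],[5,-25,0.8,0.5,-0.45,-77.5],[5,-25,0.8,0.5,-0.45,-77.5],[5,-25,0.8,0.5,-0.45,-77.5],[5,-25,0.8,0.5,-0.45,-77.5],[5,-25,0.8,0.5,-0.45,-77.5]]
  ],
  "claw": 0.6
}}

```text
time: 5.77
tool_pos: [0.5343, -0.0607, 0.1389]
tcp_rot: [-2.425, -1.995, 0.002]
wrist_force: [0.4, 0.3, -1.9]
width: 0.108
```

```bash
python3 - <<'E'
from h import *
c=shot('w5')
E
```

```text
t 5.77 pos [ 0.5343 -0.0607  0.1389] yaw 78.89 z [-1.6e-03  5.0e-04 -1.0e+00] F [ 0.4   0.34 -1.9 ] T [0.057 0.038 0.033] w 0.108
```

View pics/w5.png

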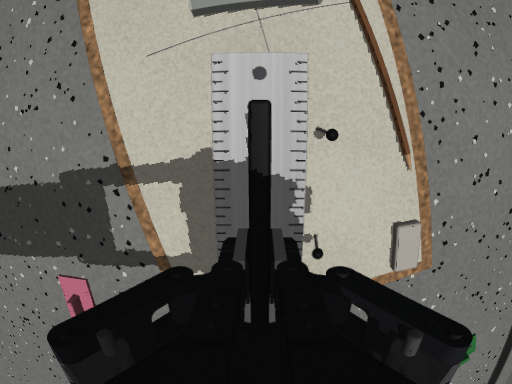

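The rule is held level at (260,150). Pin B's ball is at (332,134) with its foot at about (318,132). Pin A's ball is at (318,253) with its foot near (316,237). I'll enlarge the pins and measure the feet.

```bash
python3 - <<'E'
from h import *
c=np.load('w5.npy',allow_pickle=True).item()
im=c['color'][115:265,290:350]; save('w5pins',cv2.resize(im,None,fx=4,fy=4,interpolation=cv2.INTER_NEAREST)[:, :])
im=np.hstack([c['color'][115:155,295:350],c['color'][225:265,295:350]]); save('w5p2',cv2.resize(im,None,fx=7,fy=7,interpolation=cv2.INTER_NEAREST))
E
```

```text
(no output)
```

View pics/w5p2.png

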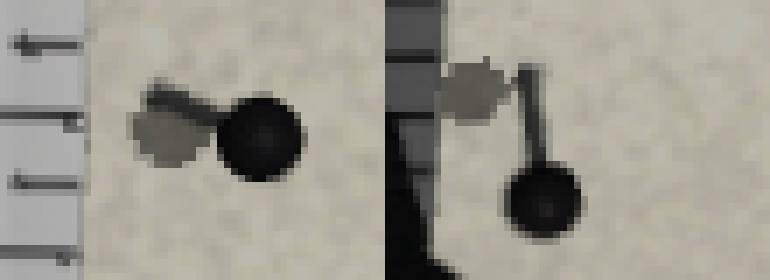

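```bash
python3 - <<'E'
from h import *
c=np.load('w5.npy',allow_pickle=True).item(); st()
B=won(c,316.4,128.3,.0165);A=won(c,315.2,234.7,.0165)
Bb=won(c,331.8,134.1,.053);Ab=won(c,317.3,253,.053)
print('A',A,Ab,np.linalg.norm((A-Ab)[:2]),'B',B,Bb,np.linalg.norm((B-Bb)[:2]))
d=(B-A)[:2];L=np.linalg.norm(d);d/=L;print(L,np.degrees(np.arctan2(d[1],d[0])))
# rule: rib top ends and far edge, held: underside z = tcp-.0095
z=.1389-.0095
P=[won(c,x,y,z+.005)for x,y in((211.5,54),(307.5,54),(212,150),(304.5,150))];print(np.round(P,4))
m=(A+B)[:2]/2;n=np.array([-d[1],d[0]]);
for g in(.045,):
    p=m+n*g;print(m,n,p);rel([p[0],p[1],.045],np.arctan2(d[1],d[0]));rel([p[0],p[1],.0255],np.arctan2(d[1],d[0]))
E
```

```text
t 5.82 pos [ 0.5345 -0.0608  0.1392] yaw 78.91 z [-1.e-03  3.e-04 -1.e+00] F [-0.81  0.09 -1.44] T [ 0.009  0.001 -0.011] w 0.101
A [ 0.5772119 -0.12199    0.0165   ] [ 0.57275378 -0.12226632  0.053     ] 0.004466673026912371 B [ 0.59334489 -0.01947109  0.0165    ] [ 0.59844731 -0.02226548  0.053     ] 0.0058174964197424805
0.10378054151153253 81.05693221377801
[[ 0.5289  0.0394  0.1344]
 [ 0.5752  0.0303  0.1344]
 [ 0.5192 -0.0081  0.1344]
 [ 0.565  -0.0172  0.1344]]
[ 0.5852784  -0.07073054] [-0.98784329  0.15545297] [ 0.54082545 -0.06373516]
shift cm [-0.169  0.683  9.421] turn deg [-0.06 -0.01 -2.15] rows 3.0
shift cm [-0.169  0.686 11.371] turn deg [-0.06 -0.01 -2.15] rows 3.0
```

{"name": "servo_tool", "arguments": {
  "plan": [
    [[-0.2,0.7,2.5,0,0,-2.2],[-0.2,0.7,5,0,0,-2.2],[-0.2,0.7,7.5,0,0,-2.2],[-0.2,0.7,9.4,0,0,-2.2],[-0.2,0.7,10.2,0,0,-2.2],[-0.2,0.7,10.2,0,0,-2.2],[-0.2,0.7,10.2,0,0,-2.2],[-0.2,0.7,10.2,0,0,-2.2]]
  ],
  "claw": 0.6
}}

```text
time: 6.48
tool_pos: [0.5424, -0.0643, 0.0387]
tcp_rot: [2.386, 2.042, 0.002]
wrist_force: [0.5, -0.2, -1.7]
width: 0.103
```

```bash
python3 - <<'E'
from h import *
c=shot('w6'); rel([.541,-.0637,.0255],np.radians(81))
E
```

```text
t 6.48 pos [ 0.5424 -0.0643  0.0387] yaw 81.09 z [ 1.7e-03 -1.0e-04 -1.0e+00] F [ 0.5  -0.23 -1.69] T [-0.016  0.034  0.038] w 0.103
shift cm [ 0.037 -0.175  1.353] turn deg [ 0.13 -0.01  0.1 ] rows 1.0
```

View pics/w6.png

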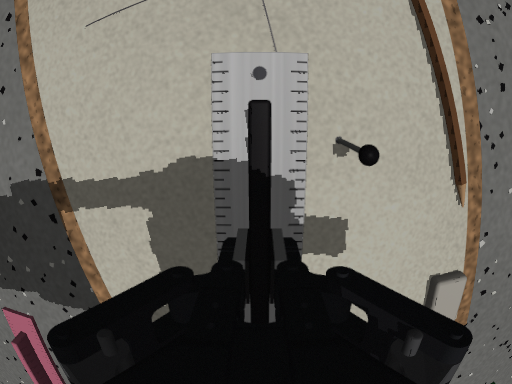

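The rule is parallel to the paper, with pin B's foot at (338,139) well clear of its edge at (306,140). Now I'll lower it.

{"name": "servo_tool", "arguments": {
  "plan": [
    [[0,0,0.6,0,0,0],[0,0,1.0,0,0,0],[0,0,1.2,0,0,0],[0,0,1.3,0,0,0],[0,0,1.3,0,0,0],[0,0,1.3,0,0,0],[0,0,1.3,0,0,0]]
  ],
  "claw": 0.6
}}

```text
time: 7.12
tool_pos: [0.5426, -0.0643, 0.026]
tcp_rot: [2.386, 2.041, 0.003]
wrist_force: [-0.9, -0.4, -2.1]
width: 0.104
```

```bash
python3 - <<'E'
from h import *
st()
E
```

```text
t 7.12 pos [ 0.5426 -0.0643  0.026 ] yaw 81.1 z [ 2.2e-03 -1.0e-04 -1.0e+00] F [-0.9  -0.35 -2.06] T [0.025 0.067 0.039] w 0.104
```

{"name": "servo_tool", "arguments": {
  "plan": [
    [[0,0,0.05,0,0,0],[0,0,0.1,0,0,0],[0,0,0.1,0,0,0],[0,0,0.1,0,0,0]]
  ],
  "claw": 0.6
}}

```text
time: 7.45
tool_pos: [0.5428, -0.0644, 0.0255]
tcp_rot: [2.386, 2.041, 0.003]
wrist_force: [-1.8, 0.2, 3.4]
width: 0.106
```

```bash
python3 - <<'E'
from h import *
st()
E
```

```text
t 7.45 pos [ 0.5428 -0.0644  0.0255] yaw 81.1 z [ 2.5e-03 -2.0e-04 -1.0e+00] F [-1.83  0.17  3.39] T [0.209 0.258 0.07 ] w 0.106
```

{"name": "servo_tool", "arguments": {
  "plan": [
    [[0,0,0,0,0,0],[0,0,0,0,0,0],[0,0,0,0,0,0],[0,0,0,0,0,0],[0,0,-0.1,0,0,0],[0,0,-0.15,0,0,0],[0,0,-0.15,0,0,0],[0,0,-0.15,0,0,0]]
  ],
  "claw": 2.0
}}

```text
time: 8.12
tool_pos: [0.5429, -0.0644, 0.027]
tcp_rot: [2.386, 2.041, 0.003]
wrist_force: [0.1, -0.8, -0.2]
width: 0.23
```

```bash
python3 - <<'E'
from h import *
c=shot('w7')
for i in range(3): st();viewer.read_camera('wrist')
im=viewer.read_camera('scene')['color'][160:300,190:390]; save('s7',cv2.resize(im,None,fx=4,fy=4,interpolation=cv2.INTER_NEAREST))
st()
E
```

```text
t 8.12 pos [ 0.5429 -0.0644  0.027 ] yaw 81.1 z [ 2.7e-03 -2.0e-04 -1.0e+00] F [ 0.12 -0.77 -0.17] T [0.01  0.018 0.038] w 0.23
t 8.17 pos [ 0.5428 -0.0644  0.027 ] yaw 81.1 z [ 2.6e-03 -3.0e-04 -1.0e+00] F [ 0.76 -0.26  0.8 ] T [ 0.033 -0.024  0.046] w 0.238
t 8.22 pos [ 0.5428 -0.0644  0.027 ] yaw 81.1 z [ 2.5e-03 -2.0e-04 -1.0e+00] F [ 0.16 -0.2   1.17] T [-0.014 -0.002 -0.013] w 0.232
t 8.27 pos [ 0.5428 -0.0644  0.027 ] yaw 81.1 z [ 2.5e-03 -2.0e-04 -1.0e+00] F [ 0.24 -0.78  0.09] T [-0.021 -0.026  0.029] w 0.234
t 8.37 pos [ 0.5428 -0.0644  0.0269] yaw 81.1 z [ 2.5e-03 -3.0e-04 -1.0e+00] F [-0.61  0.69  0.38] T [0.028 0.006 0.013] w 0.236
```

View pics/w7.png

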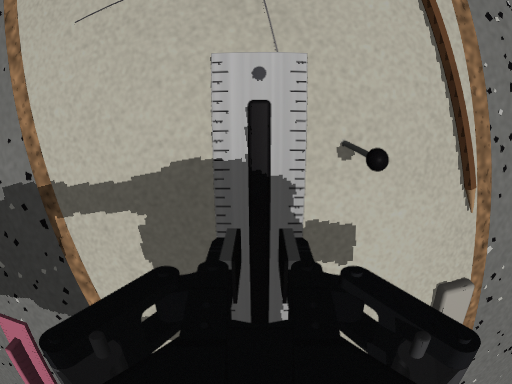

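View pics/s7.png

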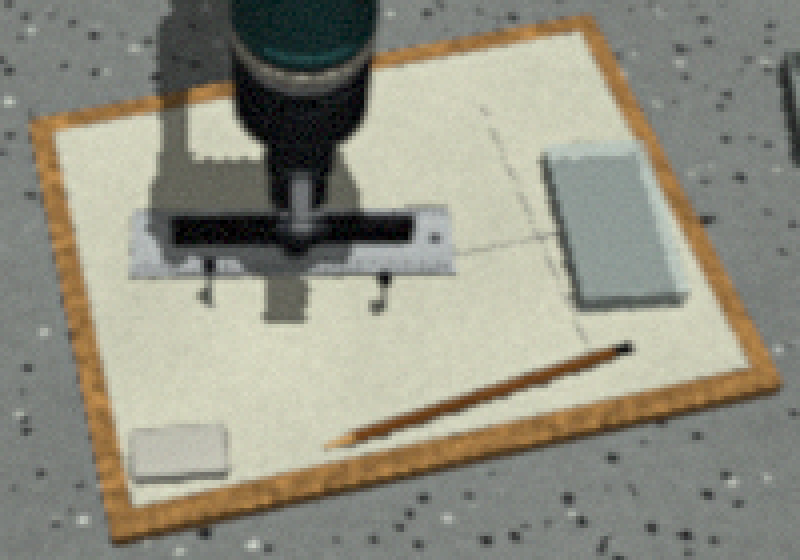

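The rule lies flat, about 18 mm short of the pin feet at scene crop (210,303) and (383,308), and the fingers loosely straddle the rib. Now I'll push low on the rib with the rear finger. I'll tilt the tip forward 2.5° so the force is low, and the pad is free enough for the rule to square itself against both pins.

{"name": "servo_tool", "arguments": {
  "plan": [
    [[0,0.1,0,-1,0,0],[0,0.2,0,-2,0,0],[0,0.3,0,-2.5,0,0],[0,0.4,0,-2.5,0,0],[0,0.5,0,-2.5,0,0],[0,0.6,0,-2.5,0,0],[0,0.7,0,-2.5,0,0],[0,0.8,0,-2.5,0,0],[0,0.9,0,-2.5,0,0],[0,1.0,0,-2.5,0,0],[0,1.1,0,-2.5,0,0],[0,1.2,0,-2.5,0,0],[0,1.2,0,-2.5,0,0],[0,1.2,0,-2.5,0,0]]
  ],
  "claw": 2.0
}}

```text
time: 9.53
tool_pos: [0.555, -0.0663, 0.027]
tcp_rot: [2.36, 2.019, 0.047]
wrist_force: [0.6, 0.1, -0.2]
width: 0.238
```

```bash
cat >> h.py <<'E'
def avg(n=6):
    F=[];T=[]
    for i in range(n):
        s=bot.read_state();F.append(s['wrist_force']);T.append(s['torque']);viewer.read_camera('wrist')
    F=np.mean(F,0);A=R.from_rotvec(s['tcp_rot']).as_matrix()
    print('avg F tool',(A.T@F).round(2),'F world',F.round(2),'T tool',(A.T@np.mean(T,0)).round(3))
E
python3 - <<'E'
from h import *
c=shot('w8'); avg()
im=viewer.read_camera('scene')['color'][190:260,210:310]; save('s8',cv2.resize(im,None,fx=7,fy=7,interpolation=cv2.INTER_NEAREST))
E
```

```text
t 9.53 pos [ 0.555  -0.0663  0.027 ] yaw 81.1 z [ 0.0462 -0.0071 -0.9989] F [ 0.6   0.15 -0.25] T [-0.004  0.026  0.011] w 0.238
avg F tool [ 0.09 -0.44  0.26] F world [-0.41  0.16 -0.28] T tool [ 0.045 -0.016 -0.002]
```

View pics/w8.png

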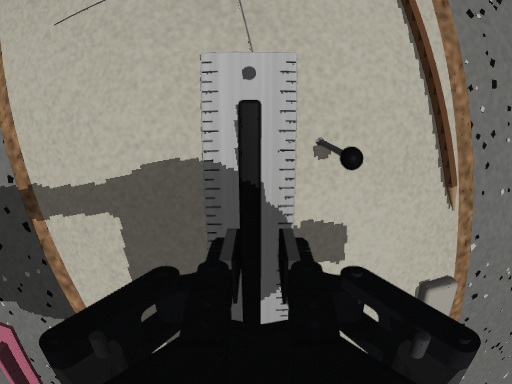

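View pics/s8.png

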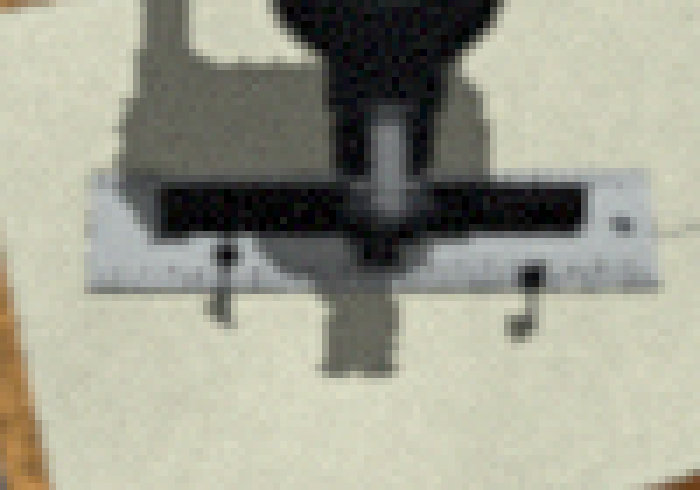

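Rule edge at (296,100), pin B's foot at (318,139); the rule moved with the finger.

```bash
cat >> h.py <<'E'
def edge(c,rows=(60,72,84,96,108,120,132,144),x0=255,w=60,z=.02):
    # bright ruler -> paper transition using saturation (paper is yellowish)
    im=c['color'].astype(float); P=[]
    for v in rows:
        s=(im[v,:,0]-im[v,:,2])  # R-B: paper >0, rule ~0
        s=np.convolve(s,np.ones(3)/3,'same'); 
        for u in range(x0,x0+w):
            if s[u]<8 and s[u+1]>=8 and s[u+3]>8 and s[u+5]>8: 
                P.append(won(c,u+(8-s[u])/(s[u+1]-s[u]),v,z)); break
    P=np.array(P); return P
def gap(c,A,B):
    P=edge(c); m=P[:,:2].mean(0); u,sv,vt=np.linalg.svd(P[:,:2]-m); d=vt[0]*np.sign(vt[0][1]); n=np.array([d[1],-d[0]])
    print('n pts',len(P),'resid mm',(1000*(P[:,:2]-m)@n).round(2),'edge yaw',np.degrees(np.arctan2(d[1],d[0])).round(2))
    for k,f in(('A',A),('B',B)): print(k,'gap to shaft mm',round(1000*((f[:2]-m)@n)-1.5,2))
E
python3 - <<'E'
from h import *
c=np.load('w8.npy',allow_pickle=True).item()
im=c['color']; print([tuple(im[100,u]) for u in range(290,304,1)])
B=won(c,317.3,139,.0165);print(B); A=np.array([.5772,-.1220]);gap(c,A,B); 
c=np.load('w7.npy',allow_pickle=True).item();gap(c,A,np.array([.5933,-.0195]))
save('w8z',cv2.resize(np.load('w8.npy',allow_pickle=True).item()['color'][120:170,280:370],None,fx=8,fy=8,interpolation=cv2.INTER_NEAREST))
E
```

```text
[(np.uint8(98), np.uint8(96), np.uint8(97)), (np.uint8(99), np.uint8(98), np.uint8(98)), (np.uint8(100), np.uint8(99), np.uint8(99)), (np.uint8(104), np.uint8(103), np.uint8(102)), (np.uint8(106), np.uint8(105), np.uint8(105)), (np.uint8(124), np.uint8(123), np.uint8(123)), (np.uint8(139), np.uint8(137), np.uint8(133)), (np.uint8(154), np.uint8(151), np.uint8(140)), (np.uint8(166), np.uint8(162), np.uint8(148)), (np.uint8(168), np.uint8(164), np.uint8(150)), (np.uint8(167), np.uint8(164), np.uint8(150)), (np.uint8(166), np.uint8(162), np.uint8(148)), (np.uint8(162), np.uint8(158), np.uint8(145)), (np.uint8(159), np.uint8(156), np.uint8(142))]
[ 0.59296373 -0.01795561  0.0165    ]
n pts 8 resid mm [-0.06 -0.01  0.01  0.04  0.06  0.05 -0.06 -0.04] edge yaw 80.99
A gap to shaft mm 11.51
B gap to shaft mm 10.78
n pts 8 resid mm [ 0.02  0.01 -0.06  0.02  0.01  0.02 -0.05  0.03] edge yaw 81.2
A gap to shaft mm 18.5
B gap to shaft mm 18.74
```

View pics/w8z.png

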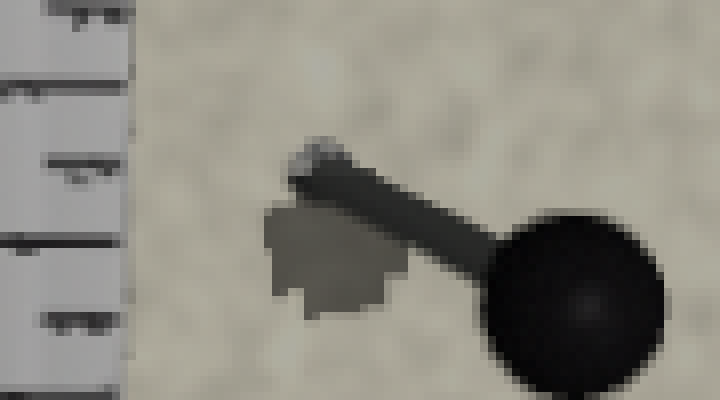

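{"name": "servo_tool", "arguments": {
  "plan": [
    [[0,0.08,0,0,0,0],[0,0.16,0,0,0,0],[0,0.24,0,0,0,0],[0,0.32,0,0,0,0],[0,0.4,0,0,0,0],[0,0.48,0,0,0,0],[0,0.56,0,0,0,0],[0,0.64,0,0,0,0],[0,0.72,0,0,0,0],[0,0.8,0,0,0,0],[0,0.85,0,0,0,0],[0,0.85,0,0,0,0]]
  ],
  "claw": 2.0
}}

```text
time: 10.93
tool_pos: [0.5635, -0.0676, 0.0276]
tcp_rot: [2.36, 2.019, 0.047]
wrist_force: [1.1, -0.0, -0.5]
width: 0.24
```

```bash
python3 - <<'E'
from h import *
c=shot('w9'); avg(); A=np.array([.5772,-.1220]);gap(c,A,np.array([.5930,-.018]))
save('w9z',cv2.resize(c['color'][110:180,260:380],None,fx=6,fy=6,interpolation=cv2.INTER_NEAREST))
E
```

```text
t 10.93 pos [ 0.5635 -0.0676  0.0276] yaw 81.1 z [ 0.0463 -0.0071 -0.9989] F [ 1.08 -0.04 -0.48] T [0.013 0.091 0.006] w 0.24
avg F tool [-0.17 -0.44  0.15] F world [-0.46 -0.1  -0.17] T tool [ 0.095 -0.01   0.012]
n pts 8 resid mm [ 0.   -0.02  0.03  0.06 -0.05  0.   -0.11  0.09] edge yaw 80.87
A gap to shaft mm 3.16
B gap to shaft mm 2.27
```

View pics/w9z.png

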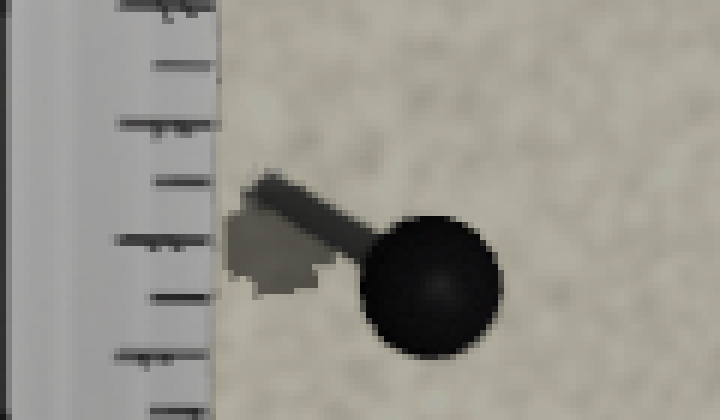

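The rule edge is at crop x≈216 and pin B's shaft foot edge at x≈243, so about 3 mm remain. From here I'll use fine steps.

{"name": "servo_tool", "arguments": {
  "plan": [
    [[0,0.04,0,0,0,0],[0,0.08,0,0,0,0],[0,0.12,0,0,0,0],[0,0.16,0,0,0,0],[0,0.18,0,0,0,0],[0,0.18,0,0,0,0]]
  ],
  "claw": 2.0
}}

```text
time: 11.78
tool_pos: [0.5653, -0.0679, 0.0277]
tcp_rot: [2.36, 2.019, 0.048]
wrist_force: [-0.4, 1.0, -0.8]
width: 0.231
```

```bash
python3 - <<'E'
from h import *
c=shot('w10'); avg(); A=np.array([.5772,-.1220]);gap(c,A,np.array([.5930,-.018]))
save('w10z',cv2.resize(c['color'][110:180,260:380],None,fx=6,fy=6,interpolation=cv2.INTER_NEAREST))
E
```

```text
t 11.78 pos [ 0.5653 -0.0679  0.0277] yaw 81.1 z [ 0.0465 -0.0071 -0.9989] F [-0.35  0.96 -0.83] T [0.017 0.129 0.043] w 0.231
avg F tool [-0.19 -0.88  0.28] F world [-0.89 -0.06 -0.32] T tool [0.134 0.019 0.003]
n pts 8 resid mm [ 1.46  0.67  0.02 -0.63 -1.32 -2.12 -2.92  4.84] edge yaw 87.77
A gap to shaft mm -14.65
B gap to shaft mm -2.91
```

View pics/w10z.png

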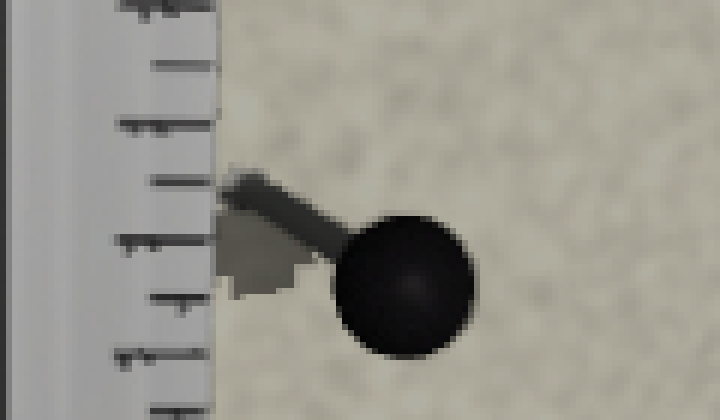

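Pin B's shaft foot edge (x≈220) is within about 1 px of the rule edge (x≈215). I'll step on, watching the edge yaw and the force.

{"name": "servo_tool", "arguments": {
  "plan": [
    [[0,0.03,0,0,0,0],[0,0.06,0,0,0,0],[0,0.06,0,0,0,0]]
  ],
  "claw": 2.0
}}

```text
time: 12.38
tool_pos: [0.5658, -0.068, 0.0277]
tcp_rot: [2.36, 2.019, 0.048]
wrist_force: [-1.8, -0.8, -0.6]
width: 0.234
```

```bash
sed -i 's/rows=(60,72,84,96,108,120,132,144)/rows=(60,66,72,78,84,90,96,102,108,114,120,126)/' h.py; python3 - <<'E'
from h import *
A=np.array([.5772,-.1220]);gap(np.load('w10.npy',allow_pickle=True).item(),A,np.array([.5930,-.018]))
c=shot('w11'); avg(); gap(c,A,np.array([.5930,-.018]))
im=viewer.read_camera('scene')['color'][215:250,225:305]
save('w11z',np.vstack([cv2.resize(c['color'][120:165,260:380],None,fx=6,fy=6,interpolation=cv2.INTER_NEAREST),cv2.resize(im,(720,315),interpolation=cv2.INTER_NEAREST)]))
E
```

```text
n pts 12 resid mm [-0.04  0.05 -0.1   0.09 -0.02 -0.07  0.04  0.05  0.08  0.02 -0.   -0.1 ] edge yaw 81.08
A gap to shaft mm 0.9
B gap to shaft mm 0.38
t 12.38 pos [ 0.5658 -0.068   0.0277] yaw 81.1 z [ 0.0464 -0.0071 -0.9989] F [-1.76 -0.78 -0.65] T [-0.039  0.207  0.034] w 0.234
avg F tool [-0.02 -0.98  0.4 ] F world [-0.95  0.13 -0.45] T tool [ 0.186  0.012 -0.02 ]
n pts 12 resid mm [-0.05  0.02 -0.01  0.1  -0.05 -0.02  0.04 -0.    0.01 -0.03 -0.03  0.03] edge yaw 80.86
A gap to shaft mm 0.81
B gap to shaft mm -0.12
```

View pics/w11z.png

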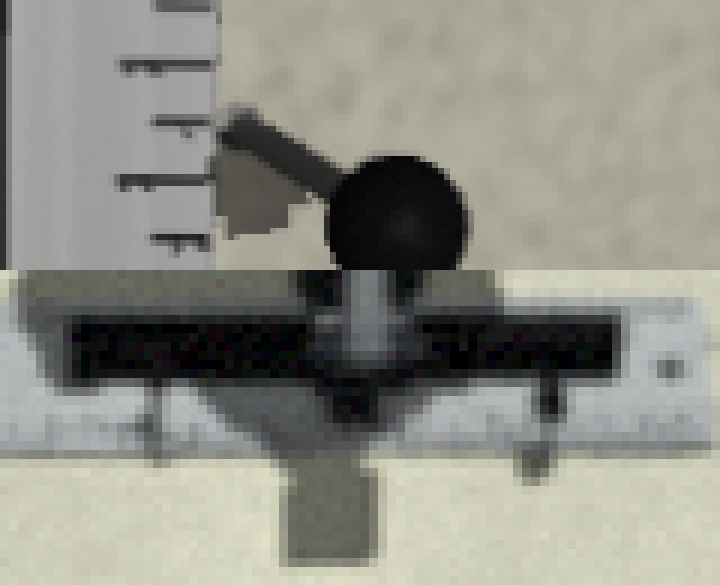

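{"name": "servo_tool", "arguments": {
  "plan": [
    [[0,0.02,0,0,0,0],[0,0.04,0,0,0,0],[0,0.04,0,0,0,0]]
  ],
  "claw": 2.0
}}

```text
time: 13.03
tool_pos: [0.566, -0.068, 0.0277]
tcp_rot: [2.36, 2.019, 0.047]
wrist_force: [-1.0, -0.2, 0.3]
width: 0.232
```

```bash
cat > m.py <<'E'
import sys
from h import *
c=shot(sys.argv[1]); avg(); A=np.array([.5772,-.1220]); gap(c,A,np.array([.5930,-.018]))
im=viewer.read_camera('scene')['color'][215:250,225:305]
save(sys.argv[1]+'z',np.vstack([cv2.resize(c['color'][120:165,260:380],None,fx=6,fy=6,interpolation=cv2.INTER_NEAREST),cv2.resize(im,(720,315),interpolation=cv2.INTER_NEAREST)]))
E
python3 m.py w12
```

```text
t 13.03 pos [ 0.566  -0.068   0.0277] yaw 81.1 z [ 0.0461 -0.007  -0.9989] F [-1.03 -0.2   0.32] T [ 0.055  0.256 -0.037] w 0.232
avg F tool [-0.21 -1.23  0.37] F world [-1.22 -0.02 -0.43] T tool [0.306 0.022 0.025]
n pts 12 resid mm [ 0.01  0.09 -0.05 -0.02  0.02 -0.05 -0.01 -0.03  0.01 -0.03  0.    0.06] edge yaw 80.82
A gap to shaft mm 0.51
B gap to shaft mm -0.49
```

{"name": "servo_tool", "arguments": {
  "plan": [
    [[0,0.02,0,0,0,0],[0,0.04,0,0,0,0],[0,0.05,0,0,0,0]]
  ],
  "claw": 2.0
}}

```text
time: 13.68
tool_pos: [0.5666, -0.0681, 0.0277]
tcp_rot: [2.36, 2.019, 0.047]
wrist_force: [-1.4, 0.5, -0.6]
width: 0.234
```

```bash
python3 m.py w13
```

```text
t 13.68 pos [ 0.5666 -0.0681  0.0277] yaw 81.09 z [ 0.0462 -0.007  -0.9989] F [-1.4   0.51 -0.6 ] T [0.086 0.376 0.012] w 0.234
avg F tool [ 0.53 -1.54 -0.02] F world [-1.44  0.76 -0.05] T tool [0.303 0.084 0.028]
n pts 12 resid mm [ 0.03  0.08  0.05 -0.05 -0.01 -0.06 -0.03 -0.09 -0.02 -0.02 -0.04  0.17] edge yaw 80.57
A gap to shaft mm -0.02
B gap to shaft mm -1.47
```

View pics/w13z.png

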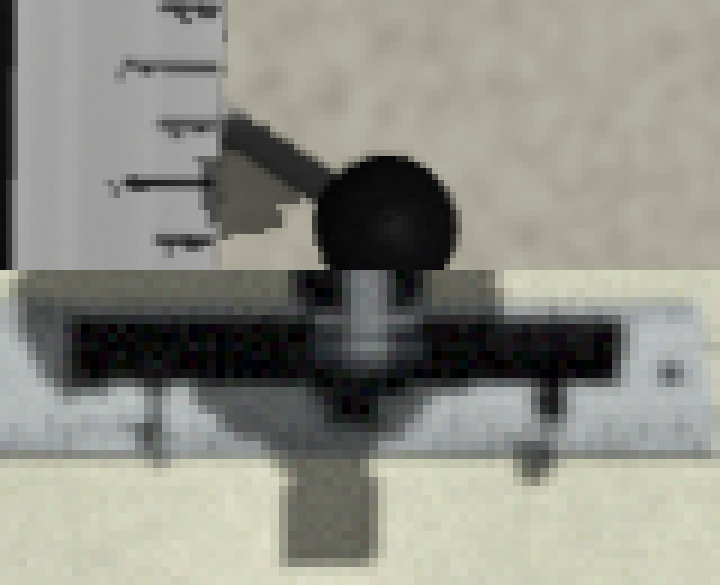

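```bash
cat >> h.py <<'E'
def ballB(c):
    g=c['color'].max(axis=2); m=(g<45).astype(np.uint8); m[:, :300]=0; m[:120]=0; m[185:]=0; m=cv2.morphologyEx(m,cv2.MORPH_OPEN,np.ones((7,7),np.uint8))
    k,l,s,ce=cv2.connectedComponentsWithStats(m); i=[j for j in range(1,k) if 80<s[j,4]<900]
    for j in i: print('ballB px',ce[j].round(2),s[j,4],won(c,*ce[j],.053)[:2].round(5))
E
python3 - <<'E'
from h import *
for i in range(7,14):
    c=np.load(f'w{i}.npy',allow_pickle=True).item(); print(i,end=' ');ballB(c)
    P=edge(c)[:,:2];print(P[0],P[-1])
E
```

```text
7 ballB px [376.54 158.97] 389 [ 0.59825 -0.02249]
[0.57981417 0.02556654] [ 0.57454016 -0.00789906]
8 ballB px [350.88 157.78] 386 [ 0.59825 -0.02256]
[0.58716384 0.02428534] [ 0.58189366 -0.00923074]
9 ballB px [330.89 157.16] 426 [ 0.59817 -0.02248]
[0.59578217 0.02304692] [ 0.59026656 -0.01057149]
10 ballB px [326.47 157.31] 417 [ 0.59811 -0.02257]
[0.5974694  0.02279746] [ 0.592118   -0.01086813]
11 ballB px [325.37 157.33] 417 [ 0.59817 -0.0226 ]
[0.59811012 0.022719  ] [ 0.59276431 -0.01096584]
12 ballB px [324.51 157.33] 420 [ 0.59806 -0.02256]
[0.59855582 0.02267521] [ 0.59316878 -0.01100001]
13 ballB px [323.48 157.35] 417 [ 0.59815 -0.02257]
[0.59973603 0.02253655] [ 0.59428745 -0.01115281]
```

Pin B's ball hasn't moved (0.05 mm), and the rule is slowly yawing, with the B end advancing. So pin A made contact first and the rule is pivoting on it, closing on B. I'll continue in small steps.

{"name": "servo_tool", "arguments": {
  "plan": [
    [[0,0.02,0,0,0,0],[0,0.03,0,0,0,0],[0,0.03,0,0,0,0]]
  ],
  "claw": 2.0
}}

```text
time: 14.33
tool_pos: [0.5668, -0.0681, 0.0277]
tcp_rot: [2.36, 2.019, 0.047]
wrist_force: [-2.1, 1.2, -0.3]
width: 0.232
```

```bash
sed -i '/^im=/i ballB(c)' m.py; python3 m.py w14
```

```text
t 14.33 pos [ 0.5668 -0.0681  0.0277] yaw 81.09 z [ 0.0462 -0.007  -0.9989] F [-2.11  1.16 -0.32] T [ 0.229  0.335 -0.026] w 0.232
avg F tool [ 0.56 -1.7   0.17] F world [-1.58  0.81 -0.25] T tool [0.362 0.122 0.005]
n pts 12 resid mm [ 0.07 -0.03 -0.03  0.05 -0.05 -0.02  0.02 -0.06  0.01  0.05 -0.09  0.08] edge yaw 80.37
A gap to shaft mm -0.23
B gap to shaft mm -2.05
ballB px [322.91 157.25] 427 [ 0.59819 -0.02252]
```

View pics/w14z.png

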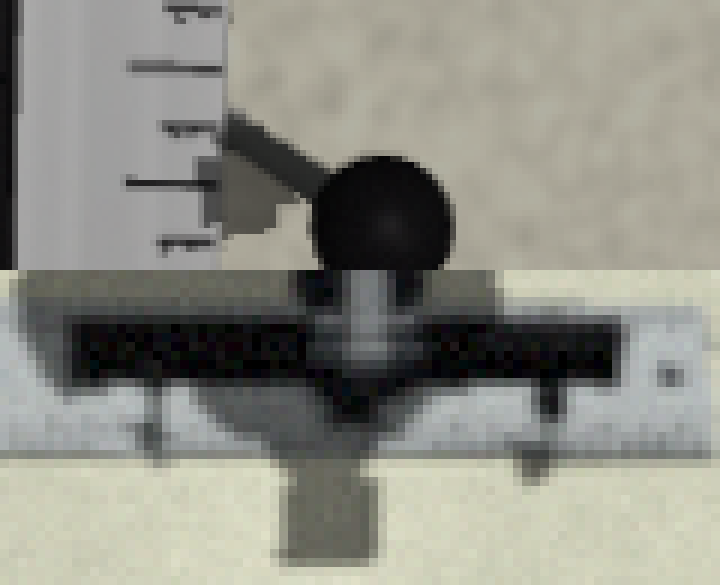

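```bash
python3 - <<'E'
from h import *
L=[]
for i in(9,10,12,14):
    c=np.load(f'w{i}.npy',allow_pickle=True).item()
    im=c['color'].astype(float)
    o=[]
    for v in(70,100,125):
        s=np.convolve(im[v,:,0]-im[v,:,2],np.ones(3)/3,'same'); l=[u for u in range(180,230) if s[u]>=6 and s[u+1]<6][-1:]; r=[u for u in range(270,320) if s[u]<6 and s[u+1]>=6][:1]
        g=im[v].max(axis=1); rb=[u for u in range(225,280) if g[u]<60]
        o.append((l,r,rb[0] if rb else None,rb[-1] if rb else None))
    top=[v for v in range(30,80) if abs(im[v,240,0]-im[v,240,2])<6][0]
    print(i,o,'top',top)
    L.append(cv2.resize(c['color'][125:165,285:345],None,fx=6,fy=6,interpolation=cv2.INTER_NEAREST))
save('cmpB',np.vstack([np.hstack(L[:2]),np.hstack(L[2:])]))
E
```

```text
9 [([200], [295], None, None), ([201], [295], 242, 256), ([201], [295], 238, 260)] top 53
10 [([201], [295], None, None), ([201], [295], 242, 256), ([201], [295], 238, 260)] top 52
12 [([201], [296], None, None), ([201], [296], 242, 257), ([202], [295], 238, 260)] top 52
14 [([202], [298], None, None), ([203], [297], 244, 258), ([203], [297], 240, 262)] top 53
```

View pics/cmpB.png

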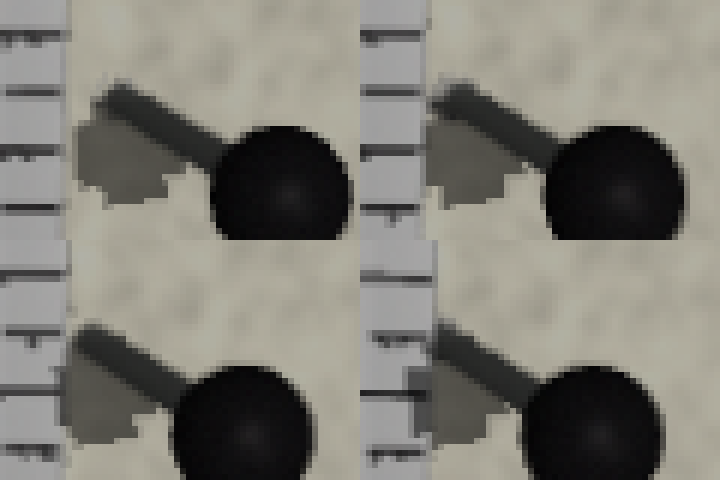

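View pics/w14.png

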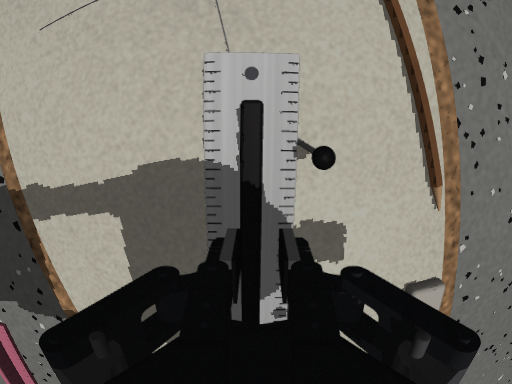

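The rule is still flat (95 px wide throughout) and the finger pushes with only about 1.7 N. In the last view pin B's shaft foot, near (297,140), meets the rule edge. I'll keep going until the yaw stops changing and the force rises.

{"name": "servo_tool", "arguments": {
  "plan": [
    [[0,0.02,0,0,0,0],[0,0.04,0,0,0,0],[0,0.04,0,0,0,0]]
  ],
  "claw": 2.0
}}

```text
time: 14.98
tool_pos: [0.567, -0.0681, 0.0277]
tcp_rot: [2.36, 2.019, 0.047]
wrist_force: [-3.4, 1.6, -0.1]
width: 0.234
```

```bash
python3 m.py w15
```

```text
t 14.98 pos [ 0.567  -0.0681  0.0277] yaw 81.09 z [ 0.0456 -0.0069 -0.9989] F [-3.4   1.56 -0.15] T [ 0.19   0.554 -0.029] w 0.234
avg F tool [ 0.68 -2.98 -1.39] F world [-2.9   1.14  1.25] T tool [0.6   0.118 0.035]
n pts 12 resid mm [-0.02  0.08 -0.03  0.01 -0.02 -0.07  0.06 -0.02 -0.01  0.02 -0.05  0.06] edge yaw 80.27
A gap to shaft mm -0.14
B gap to shaft mm -2.14
ballB px [322.8  157.32] 426 [ 0.59829 -0.02254]
```

View pics/w15z.png

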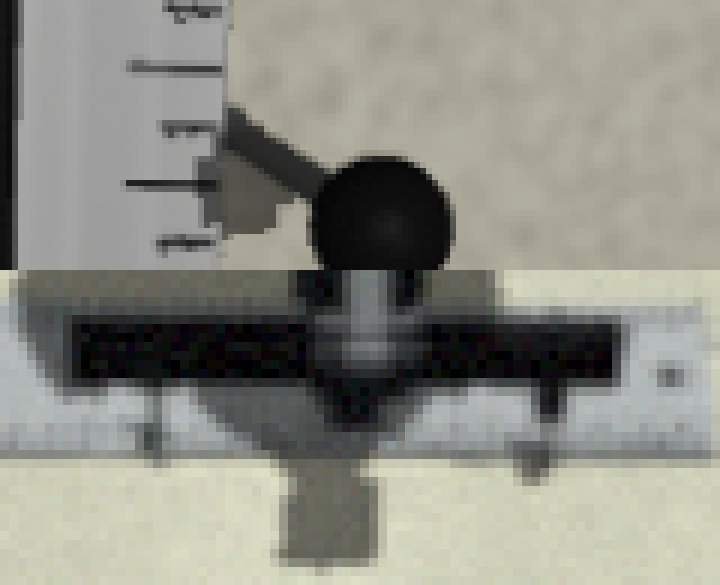

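The force jumped from 1.7 to 3.0 N while the edge stopped advancing (yaw 80.3°), and ball B moved about 0.1 mm. So both pins are now in contact. One more light nudge for firm contact.

{"name": "servo_tool", "arguments": {
  "plan": [
    [[0,0.02,0,0,0,0],[0,0.02,0,0,0,0]]
  ],
  "claw": 2.0
}}

```text
time: 15.55
tool_pos: [0.5671, -0.0681, 0.0277]
tcp_rot: [2.361, 2.02, 0.047]
wrist_force: [-3.9, 1.7, 2.5]
width: 0.232
```

```bash
python3 m.py w16
```

```text
t 15.55 pos [ 0.5671 -0.0681  0.0277] yaw 81.1 z [ 0.0454 -0.0068 -0.9989] F [-3.91  1.73  2.53] T [ 0.221  0.722 -0.003] w 0.232
avg F tool [ 0.88 -3.86 -1.95] F world [-3.76  1.48  1.77] T tool [0.735 0.095 0.028]
n pts 12 resid mm [ 0.1   0.   -0.04 -0.04 -0.05 -0.07  0.06  0.02 -0.04  0.05 -0.06  0.07] edge yaw 80.09
A gap to shaft mm 0.2
B gap to shaft mm -2.13
ballB px [322.78 157.39] 429 [ 0.59835 -0.02258]
```

{"name": "servo_tool", "arguments": {
  "plan": [
    [[0,-0.1,0,0,0,0],[0,-0.2,0,0,0,0],[0,-0.3,0,0,0,0],[0,-0.4,0,0,0,0],[0,-0.45,0,0,0,0],[0,-0.45,0,0,0,0]]
  ],
  "claw": 2.0
}}

```text
time: 16.45
tool_pos: [0.563, -0.0675, 0.0277]
tcp_rot: [2.36, 2.019, 0.048]
wrist_force: [0.2, 0.3, 0.3]
width: 0.234
```

```bash
python3 m.py w17
```

```text
t 16.45 pos [ 0.563  -0.0675  0.0277] yaw 81.1 z [ 0.0464 -0.0071 -0.9989] F [0.19 0.34 0.33] T [-0.003 -0.012 -0.04 ] w 0.234
avg F tool [0.53 0.24 0.01] F world [0.32 0.49 0.  ] T tool [ 0.039 -0.008 -0.008]
n pts 12 resid mm [-0.01 -0.02  0.05  0.01 -0.05 -0.01  0.02  0.02  0.04 -0.05 -0.02  0.02] edge yaw 80.11
A gap to shaft mm 0.18
B gap to shaft mm -2.12
ballB px [332.26 157.32] 415 [ 0.59834 -0.02259]
```

View pics/w17.png

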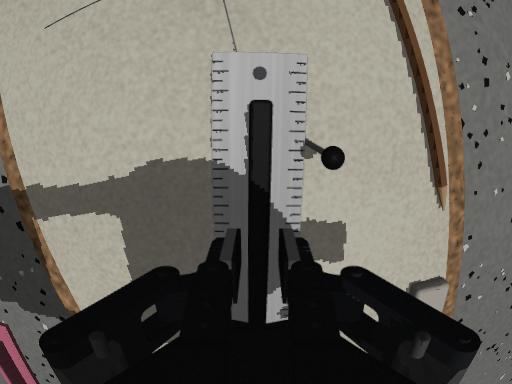

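The rule stayed put and force is about zero, with the rib centred between the fingers at (260,200). I'll lift clear and inspect both pins.

{"name": "servo_tool", "arguments": {
  "plan": [
    [[0,0,-1,0,0,0],[0,0,-2,0,0,0],[0,0,-4,0,0,0],[0,0,-7,0,0,0],[0,-0.5,-10,0,0,0],[-3,-1,-12,1,0,0],[-6,-1,-13,2,0,0],[-9,-1,-13,2.5,0,0],[-12,-1,-13,2.5,0,0],[-12,-1,-13,2.5,0,0],[-12,-1,-13,2.5,0,0],[-12,-1,-13,2.5,0,0]]
  ],
  "claw": 2.0
}}

```text
time: 17.85
tool_pos: [0.5284, -0.1834, 0.1576]
tcp_rot: [2.386, 2.04, 0.004]
wrist_force: [-0.4, 0.3, 0.3]
width: 0.238
```

```bash
python3 - <<'E'
from h import *
c=shot('w18'); s=viewer.read_camera('scene'); np.save('s18.npy',s,allow_pickle=True)
save('s18',cv2.resize(s['color'][200:260,210:320],None,fx=7,fy=7,interpolation=cv2.INTER_NEAREST))
E
```

```text
t 17.85 pos [ 0.5284 -0.1834  0.1576] yaw 81.05 z [ 3.4e-03  1.0e-04 -1.0e+00] F [-0.36  0.27  0.27] T [ 0.017  0.019 -0.003] w 0.238
```

View pics/w18.png

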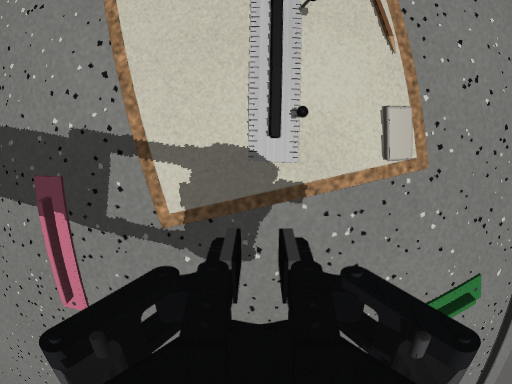

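View pics/s18.png

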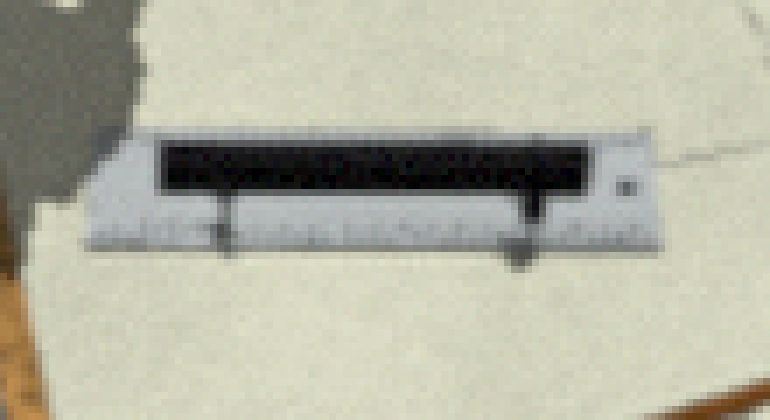

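Pin A's ball at (302,112) overhangs the rule and hides the contact. I'll look from the far side of the line, where both feet show.

```bash
python3 - <<'E'
from h import *
rel([.645,-.14,.10],np.radians(81))
E
```

```text
shift cm [ 6.003 10.851  5.737] turn deg [ 0.15 -0.04  0.14] rows 4.0
```

{"name": "servo_tool", "arguments": {
  "plan": [
    [[0,3.5,0,0,0,0],[0,7,0,0,0,0],[2,10.8,1,0,0,0],[5,10.8,4,0,0,0],[6,10.8,5.7,0,0,0],[6,10.8,5.7,0,0,0],[6,10.8,5.7,0,0,0]]
  ],
  "claw": 2.0
}}

```text
time: 18.53
tool_pos: [0.6431, -0.1378, 0.0984]
tcp_rot: [-2.382, -2.046, 0.001]
wrist_force: [0.1, 0.7, 0.5]
width: 0.234
```

```bash
python3 - <<'E'
from h import *
viewer.read_camera('wrist');viewer.read_camera('wrist');c=shot('w19')
E
```

```text
t 18.63 pos [ 0.645  -0.14    0.1016] yaw 81.2 z [ 4.e-03 -6.e-04 -1.e+00] F [-0.09 -0.95  0.55] T [-0.063 -0.003  0.022] w 0.233
```

View pics/w19.png

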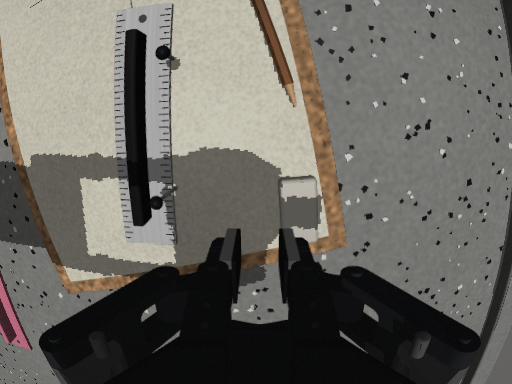

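```bash
python3 - <<'E'
from h import *
c=np.load('w19.npy',allow_pickle=True).item()
im=c['color']
a=cv2.resize(im[170:215,140:190],None,fx=8,fy=8,interpolation=cv2.INTER_NEAREST);b=cv2.resize(im[35:80,140:190],None,fx=8,fy=8,interpolation=cv2.INTER_NEAREST)
o=np.hstack([b,a]).astype(float)*1.4; save('w19z',np.clip(o,0,255).astype(np.uint8))
E
```

```text
(no output)
```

View pics/w19z.png

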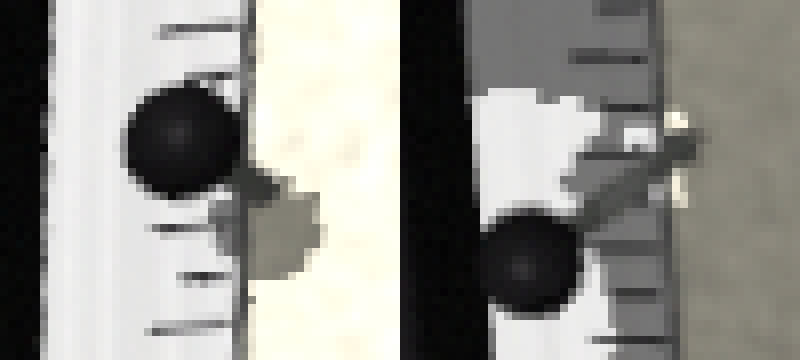

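B and A shafts both show just beyond the rule edge, at crop (265,185) and (690,150). This view resolves only about 0.9 mm/px. I'll turn the tool 80° to put the camera in the plane of the edge, midway between the pins, for a view of both contacts without parallax.

```bash
python3 - <<'E'
from h import *
rel([.515,-.068,.16],np.radians(0));
E
```

```text
shift cm [  5.16  -13.97   -5.847] turn deg [ 0.25 -0.22 81.15] rows 12.0
```

{"name": "servo_tool", "arguments": {
  "plan": [
    [[0,0,-3,0,0,6],[0,0,-5.8,0,0,12],[2,-4,-5.8,0,0,20],[4,-8,-5.8,0,0,27],[5.2,-12,-5.8,0,0,34],[5.2,-14,-5.8,0,0,41],[5.2,-14,-5.8,0,0,48],[5.2,-14,-5.8,0,0,55],[5.2,-14,-5.8,0,0,62],[5.2,-14,-5.8,0,0,69],[5.2,-14,-4,0,0,76],[5.2,-14,-1,0,0,81],[5.2,-14,2,0,0,81],[5.2,-14,3.6,0,0,81],[5.2,-14,3.6,0,0,81],[5.2,-14,3.6,0,0,81]]
  ],
  "claw": 2.0
}}

```text
time: 20.02
tool_pos: [0.5153, -0.0684, 0.0663]
tcp_rot: [3.141, 0.002, 0.009]
wrist_force: [-0.8, -1.1, 0.4]
width: 0.235
```

```bash
python3 - <<'E'
from h import *
viewer.read_camera('wrist');viewer.read_camera('wrist');c=shot('w20')
print(c['T'][:3,3], wproj(c,[.5772,-.122,.0165]),wproj(c,[.593,-.019,.0165]))
E
```

```text
t 20.12 pos [ 0.5171 -0.0684  0.068 ] yaw 0.11 z [ 0.0095 -0.0016 -1.    ] F [1.17 0.62 1.15] T [0.012 0.044 0.015] w 0.236
[ 0.58516894 -0.06868735  0.21186169] [338.85315646 124.00778578] [183.84747701 100.13457618]
```

View pics/w20.png

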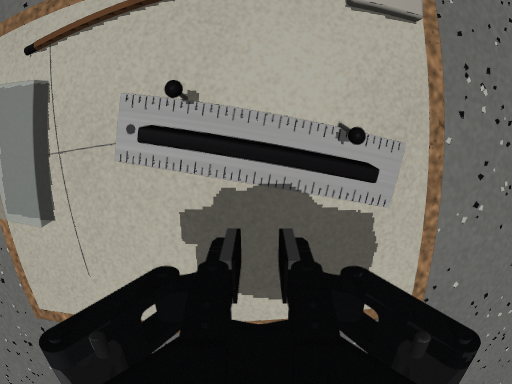

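```bash
python3 - <<'E'
from h import *
c=np.load('w20.npy',allow_pickle=True).item()
im=c['color']
b=cv2.resize(im[75:120,160:210],None,fx=8,fy=8,interpolation=cv2.INTER_NEAREST);a=cv2.resize(im[105:150,325:375],None,fx=8,fy=8,interpolation=cv2.INTER_NEAREST)
save('w20z',np.clip(np.hstack([b,a])*1.2,0,255).astype(np.uint8))
E
```

```text
(no output)
```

View pics/w20z.png

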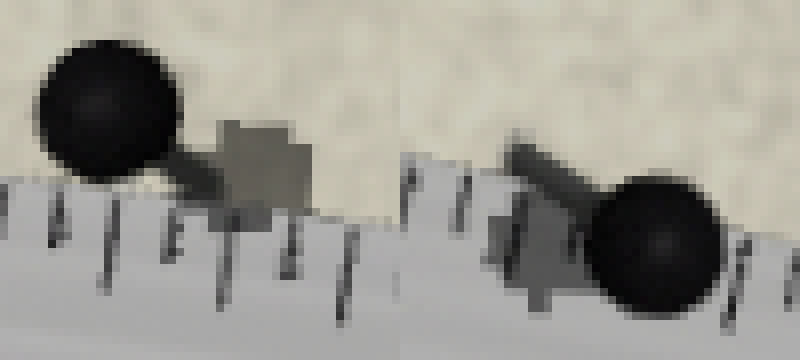

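```bash
python3 - <<'E'
from h import *
c=np.load('w20.npy',allow_pickle=True).item()
im=c['color']
a=cv2.resize(im[116:136,328:354],None,fx=28,fy=28,interpolation=cv2.INTER_CUBIC)
save('w20a',np.clip(a*1.2,0,255).astype(np.uint8))
print(im[118:132,334:350].sum(2)//3)
print((im[118:132,334:350,0].astype(int)-im[118:132,334:350,2]))
E
```

```text
[[165 165 164 161 160 162 162 160 158 160 161 162 162 161 157 158]
 [164 164 160 157 157 157 158 158 157 159 160 162 162 161 158 158]
 [161 159 157 155 154 152 155 155 156 158 162 163 164 162 161 161]
 [158 156 155 155 147 129 144 145 155 157 160 163 164 164 162 161]
 [157 156 157 155 133 112 129 137 153 154 157 161 164 163 161 160]
 [157 157 156 148 114  65  51  65 136 146 155 158 162 161 159 158]
 [157 157 157 135  78  43  47  50  64  92 142 152 159 158 158 158]
 [157 157 155 135  68  37  41  45  48  51  72 119 148 156 155 155]
 [146 124 121 102  72  32  36  40  44  47  50  53  88 138 147 153]
 [143 140 141 134 128 107  72  40  37  41  45  48  50  63 108 143]
 [141 145 144 144 143 132  96  76  50  35  38  43  45  48  54  90]
 [142 146 145 145 132  75  50  62  63  43  35  34  39  40  38  37]
 [143 145 145 146 133  60  38  61  68  66  56  33  33  34  34  28]
 [143 144 139 140 131  45  42  70  71  72  69  64  40  33  30  16]]
[[14 13 16 18 18 18 17 17 17 17 17 17 17 17 17 17]
 [15 16 17 17 17 18 17 17 18 18 18 17 17 17 17 18]
 [17 17 17 17 17 16 17 16 18 18 17 17 16 17 18 18]
 [17 18 18 17 15 10 13 13 17 17 18 16 15 16 17 18]
 [18 17 17 17 12  9 12 13 17 17 18 17 16 16 17 18]
 [18 18 16 14 10  3  1  2 14 16 17 18 18 17 18 18]
 [18 18 17 13  5  1  1  1  2  7 15 16 17 17 18 17]
 [18 18 16 13  6  0  0  0  0  1  4 12 17 17 17 16]
 [ 4  7  7  9  6  0  1  1  1  1  1  0  7 15 17 17]
 [ 1  1  2  2  1  1  0  1  0  0  1  0  0  2 11 16]
 [ 1  2  1  1  0  1  1  0  1  0  0  0  0  0  2  8]
 [ 0  0  1  1  2  1  0  1  1  0  0  0  0  0  0  0]
 [ 2  1  1  2  1  1  0  1  1  0 -1  1  1  1  0  0]
 [ 1  2  0  1  1  0 -1  1  1  0  0  0  1  1  1  0]]
```

View pics/w20a.png

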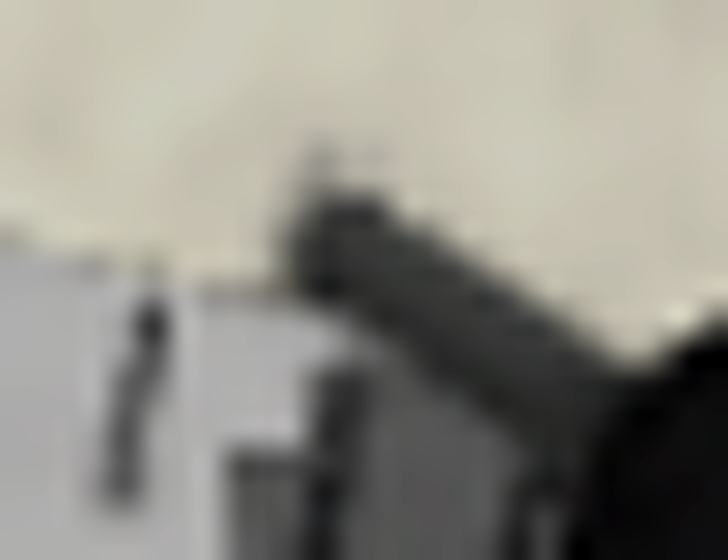

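Both contacts look closed. B's shaft at crop (200,190) runs straight into the edge. At A, the foot's 3 mm width spans about 4–5 px, ending exactly at the edge line, with no paper showing between. I'll raise the arm clear and do a last check of everything.

{"name": "servo_tool", "arguments": {
  "plan": [
    [[0,0,-4,0,0,0],[0,0,-8,0,0,0],[-3,0,-12,0,0,0],[-7,0,-15,0,0,0],[-10,0,-15,0,0,0],[-10,0,-15,0,0,0],[-10,0,-15,0,0,0]]
  ],
  "claw": 2.0
}}

```text
time: 20.75
tool_pos: [0.4159, -0.0686, 0.2204]
tcp_rot: [3.138, 0.002, 0.027]
wrist_force: [0.5, 0.6, 0.3]
width: 0.235
```

```bash
python3 - <<'E'
from h import *
for i in range(4): viewer.read_camera('top')
st(); t=viewer.read_camera('top');s=viewer.read_camera('scene');t0=np.load('top0.npy',allow_pickle=True).item();s0=np.load('scene0.npy',allow_pickle=True).item()
save('fin',np.hstack([cv2.resize(s['color'][160:300,180:400],None,fx=3,fy=3),]))
d=np.abs(s['color'].astype(int)-s0['color']).max(2); 
for n,(x0,x1,y0,y1) in dict(glass=(322,362,192,240),eraser=(218,252,262,284),pencil=(275,350,243,273),tin=(382,416,170,206)).items(): print(n,'scene diff>40 px',int((d[y0:y1,x0:x1]>40).sum()))
A=tri
E
```

```text
t 20.95 pos [ 0.4167 -0.0684  0.2171] yaw 0.13 z [ 0.0104 -0.0017 -0.9999] F [ 0.48 -0.31 -0.27] T [-0.012  0.008 -0.028] w 0.235
glass scene diff>40 px 0
eraser scene diff>40 px 0
pencil scene diff>40 px 0
tin scene diff>40 px 0
```

View pics/fin.png

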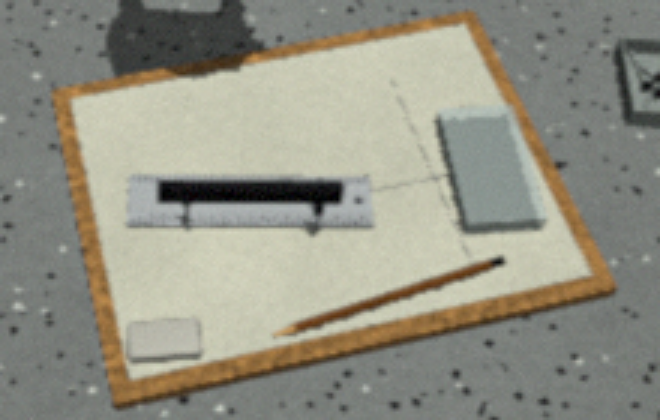

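The rule lies flat against both upright pins at (185,220) and (317,225), the other things haven't moved, and the arm is clear. I'm handing the job in.

```bash
python3 -c "
from h import *
print(finish_job())"
```

```text
the job is handed in; nothing more can be done
None
```

The aluminium rule is lying flat on the paper with one long edge against both pins, and the job was handed in at about 21 s. I carried it by its rib and laid it about 18 mm short of the pins. I then opened the fingers around the rib and pushed low with one finger, so the rule could square itself against the pins.

**Contact during the slide:** The rule turned about 0.8° as it pivoted on pin A. The push then rose from 1.7 N to 3.9 N while the edge stopped advancing at B. That total includes the rule's own sliding friction, so each pin took well under its 6 N limit. Ball B shifted about 0.2 mm and stayed there after release, so pin B is still lightly loaded.

**After release:** The edge direction did not change when I backed the finger off (80.1° both before and after). A close view along the edge showed no paper between the edge and either shaft, to about 0.4 mm.

**Other things:** Both pins are standing. The glass block, eraser, pencil and tin look unchanged from the first picture, and the robot is touching nothing.

**Checks that disagreed or fell short:**
- My computed gaps did not agree with contact: about −2.1 mm at B and +0.2 mm at A. They used earlier estimates of the pin feet, so I relied on the forces and close views instead.
- One far-side view suggested a gap of about 0.5 mm at B, but it was too coarse to settle it.
- Contact at A rests on the close view and the force balance. I did not measure whether its ball moved.

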